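# Open the guard door of a jar mill

### The job

Open the jar mill's guard so that the grinding jar can be got at. Sprung buffers push its door outwards and hold the latch bar under a lip of its catch: ease the door in by the latch knob just until the bar is free, lift the bar out of the catch, then swing the door wide open towards you and leave it standing open with the bar let down. Work by feel: do not force the bar against the catch, do not fling the door, and leave the other things on the bench where they are.

Things in the scene. Friction and masses are not known exactly. Their poses are not given: they have to be found in the camera images.
- guard: The jar mill's guard, fixed to the bench: white steel frame with clear panels and barred roof, 300 wide (y), 260 deep (x), 186 high. Origin on the bench in the middle of the doorway, in the plane of the shut door's front face; x points into the guard (away from the robot), y to the left (hinge side), z up. In front of it (-x) the bench is clear for the door's swing.
- door_hinge (a point): Point on the door's vertical hinge axis, left front of the doorway, at guard (0, 120, 150) mm, as high as the latch bar; axes as the guard's. The door: grey steel frame with clear panel, 235 wide from the hinge, 15 thick behind its front face, top edge 170 above the bench, about 0.7 kg.
- door (a joint): Door angle, rad: about 0 latched, grows as it opens towards guard -x (clockwise from above), open stop at 1.40; stays where left (hinge friction 0.12 N m). Shut, two sprung rubber buffers behind its free edge push it out (together 1.6 N per mm, 200 mm from the hinge, squeezed 0.5 to 6 mm: it varies, unseen), so the bar bears on the keeper's front wall. They act over the last 8 mm only.
- latch (a joint): Latch bar angle on the door, rad: 0 lying in the keeper, grows as its free end rises, at most 0.28; off the keeper it falls by its weight (about 0.17 kg) to -0.03, onto a rest pin. Pivot 45 from the hinge axis, 150 above the bench. The end clears the keeper's top from about 0.125 rad.
- latch_tip (a point): In the end of the latch bar that lies in the keeper, mid-section, 5 short of the end face, 253 from the hinge axis. The bar: steel flat, 6 thick (x), 14 high, its outer face 27 in front of the door's front face; it reaches 23 past the door's edge.
- latch_knob (a point): Middle of the latch knob's stem: level round steel stem, 16 diameter, 30 long, standing out of the bar towards the robot, with a 28 wide, 9 thick black head. 125 from the bar's pivot, 170 from the hinge axis, 42 in front of the door's face, 150 above the bench when latched. x: into the door, y: along the bar to the pivot. Pinch it from above, fingers left and right; it can turn between them.
- keeper: The catch on the guard's right post: a length of steel lipped channel, open upwards, running along y; adjustable, so its x place differs up to 3.5 mm. Origin mid slot floor, 143 above the bench, axes as the guard's. Inside 16 wide (x); a lip juts 4 inwards from each wall, 17 to 24 above the floor. The bar lies on the floor against the front wall, 3 under the front lip. Over 20 N spoils it.
- keeper_mouth (a point): Centre of the keeper's mouth, 24 above the slot's floor: the 8 wide opening (x) between the two lips, where the 6 thick bar comes out. From its rest against the front wall the bar's end must go 4 to 6 inwards (guard +x) to rise through it; less, it catches under the front lip; more, under the rear lip.
- media_bottle: Bystander: glass bottle, 72 diameter, 140 high, left of the guard. Origin under its centre.
- tube_rack: Bystander: low plastic tube rack, 100 x 200 x 59, front left of the guard. Origin under its centre.
- tip_box: Bystander: pipette tip box, 88 x 123 x 77, right of the guard. Origin under its centre.
- dish_stack: Bystander: stack of culture dishes, 90 diameter, 60 high, in front and to the right of the keeper. Origin under its centre.
- timer: Bystander: bench timer, 65 x 75 x 22, front right. Origin under its centre.

How it is judged:
By the outcome, as a careful person would: the job done as asked, in the order asked, and still so for the second after the job is handed in, with the robot touching nothing.
It also fails if it takes over 64 s, if anything falls off the work surface, if the arm or the gripper's body presses on something with over 40 N, if the wrist force passes 120 N, or if a joint passes its speed limit or range.

### The arm

A 6-joint arm with a two-finger parallel gripper is mounted at the origin on the work surface. World frame = base frame: x ahead of the robot, y to its left, z up, the work surface at z = 0. Lengths are in m, angles in rad, forces in N, time in s.
With the tool pointing down it reaches from about 0.325 to 0.9 m from the base axis. Payload 6.1 kg.
Tool frame: the origin (TCP) lies on the mounting face of the last link; the fingertips stand ctrl.tip_extent ahead of it and the grasp point (between the pads) lies 164 mm ahead of it (ctrl.tip_extent is the distance from the TCP to the fingertips, in m); x points along the fingers, z is the direction in which the jaws open and shut, and the axes are right-handed (so a half turn about x gives the same grasp; the last joint's range is limited). The gripper opens to 87 mm and grips with 3 to 60 N. Pads are 19 mm wide; open, the fingers measure 117 mm over their backs; the gripper's body (75 mm by 190 mm) begins 51 mm behind the grasp point.
Start: joints at [1.109, 0.22, 1.526, -0, 1.395, -0.126], TCP at [0.206, 0.59, 0.405] pointing down, gripper open.
Joint ranges: [-2.98, 2.98], [-0.91, 2.08], [0.09, 2.57], [-1.24, 4.39], [0.2, 2.65], [-2.68, 2.68]. Speed limits (rad/s): [2.57, 2.57, 3.01, 3.14, 3.14, 3.14].

### API

Orientations are given as [roll, pitch, yaw] about the fixed x, y, z axes, in that order (R = Rz(yaw) Ry(pitch) Rx(roll)).
In Python, from bench import ctrl, eyes, ticket, finder gives the robot as it stands.
- The arm moves only by the tool step_arm, never from a script. Its argument "plan" is a list of rows, each an object of numbers: "grip": the opening, from -1 (shut) to 1 (fully open); "x", "y", "z": the shift along the tool's x, y, z in mm; "twist": the turn about the tool's x in rad. A call has 1 to 10 rows; each row is the pose to reach, as a shift and turn from the pose commanded when the call began, along the tool's axes at that moment; what a row does not reach only later rows make up. A row lasts 1/8 s, in which the tool goes at most 62.5 mm and 10.7 degrees, less where a joint would pass 70% of its speed; a pose out of reach is approached as far as the arm can. A call with a gripper value outside its range is refused whole. The fingers move at their own pace and stop on an object; "force" is the grip in N (left out, the last holds). Time passes only in rows, so rows that repeat a pose let the fingers close. It gives the time, the measured TCP pose, the force and the opening at its end, in the units of the state.
- ctrl.observe(): the state, without advancing time (a new reading comes with each control period).
- eyes.get_image(name): name is "scene" or "top"; returns (picture, depth): 400x640x3 uint8, red, green, blue; 400x640 float32, m along the optical axis (not along the pixel's ray), 0 where there is no reading.
- eyes.camera_params(name): a dict with "fovy" (degrees; the focal length in pixels is half the picture's height over the tangent of half this angle, whatever the lens; pixels are square), "cx", "cy" (the principal point, pixels), "R" (3x3) and "t" (3): a world point X has camera coordinates R X + t. Camera axes: x right, y down, z forward; pixel columns grow to the right and rows downward; lengths in m; the calibration is good to about 2 mm. A picture is of the moment at which its call begins. camera_params takes no time and is no camera call.
- ticket.job_done(): hands the job in, once; it reports no verdict.
Trained networks look in the newest picture that a camera, given by its name, has taken for a name from the list of things; names that differ only in an ending like _2 or _b are one class to them, and where a whole thing is asked for, a point or a joint stands for the part that bears it (a point fixed in the world has none). Each returns a list of dicts, best first, with "conf" (0 to 1); they miss things now and then, are a little off and sometimes report something else, mostly with a low value. They report only what shows in the picture. A call takes as long as a camera call.
- finder.recognise(query, camera): "uv" ([column, row] in pixels, amid what is visible of it).
- finder.trace(query, camera): "region" (400x640 bool, what is visible of it) and "uv" ([column, row] in pixels, amid what is visible of it).
The state is a dict: "clock": time; "joints": joint angles; "joint_vel": joint speeds; "joint_efforts": joint torques, N m; "ee_pos": TCP position; "tool_rot": TCP orientation; "force": force on the tool from outside, world axes, zero at the start; "moment": the same for the moment, N m; "width": finger opening in m.
Only numpy, scipy, OpenCV 4.12 (cv2) and the standard library are available. Lean on these libraries where they do the work, as an engineer would, in place of code of your own. Each camera call takes 0.05 s, during which the arm holds its last target.

## Working session

There is one attempt and no reset: what is moved stays moved. The work goes in short steps, Python scripts to look and compute and a tool call to move; the robot and the scene stay as the last step left them, time stands still between calls to the robot, and variables do not carry over. Pictures are saved under pics/ and viewed, and the job is handed in when it is done.

Besides the shell and the picture viewer there is one more tool, called after "Emit:" as name(argument=value, ...) on one line, values as JSON. step_arm: Moves the arm, as the interface text tells. Its arguments: {"type":"object","properties":{"plan":{"type":"array"},"force":{"type":"number"}},"required":["plan"]}

```bash
ls; mkdir -p pics; python3 - <<'E'
from bench import ctrl, eyes, ticket, finder
import cv2
print(ctrl.observe(), ctrl.tip_extent)
for n in ("scene","top"):
    im,d=eyes.get_image(n); cv2.imwrite(f"pics/{n}0.png",im[:,:,::-1]); print(eyes.camera_params(n))
    for q in ("latch_knob","keeper_mouth","latch_tip","door_hinge","keeper","guard"):
        print(n,q,[(r["uv"],round(r["conf"],2)) for r in finder.recognise(q,n)][:3])
E
```

```text
pics
{'clock': 0.0, 'joints': array([ 1.10889308e+00,  2.21249369e-01,  1.52759334e+00, -1.75885524e-05,
        1.39468105e+00, -1.26094050e-01]), 'joint_vel': array([-1.52689685e-04,  9.78405591e-05, -9.77079827e-04,  5.40274570e-04,
       -1.78053153e-04, -6.69614924e-04]), 'joint_efforts': array([ 4.84265056e-04, -4.94613111e+01, -3.87374961e+01,  7.02575175e-02,
        5.68285491e-02, -1.66894811e-04]), 'ee_pos': array([0.20584439, 0.58985469, 0.40363191]), 'tool_rot': array([ 3.02446239,  1.56886514, -2.02373269]), 'force': array([0.37885761, 0.55766155, 0.4514116 ]), 'moment': array([ 0.00637422, -0.00648854, -0.00126458]), 'width': 0.08697883627387908} 0.1822
{'fovy': 56.378046841692345, 'cx': 322.2760003031405, 'cy': 197.37168217469505, 'R': array([[ 0.49652386,  0.86801801, -0.00296593],
       [ 0.69626429, -0.40031301, -0.59578984],
       [-0.51834361,  0.29375881, -0.8031349 ]]), 't': array([-0.3805432 , -0.30511176,  1.36923981])}
scene latch_knob [([310.2, 223.7], 0.79)]
scene keeper_mouth [([275.7, 248.1], 0.68)]
scene latch_tip [([303.9, 221.8], 0.88)]
scene door_hinge [([354.8, 275.2], 0.97)]
scene keeper [([274.9, 250.9], 0.71)]
scene guard [([356.8, 276.5], 0.66)]
{'fovy': 46.6058733094486, 'cx': 323.1756023128348, 'cy': 202.5704101868844, 'R': array([[ 0.01797931, -0.99940526, -0.02942559],
       [-0.99486066, -0.014949  , -0.10014391],
       [ 0.09964447,  0.03107488, -0.99453775]]), 't': array([0.09526175, 0.61444841, 1.14950049])}
top latch_knob [([362.0, 173.4], 0.57)]
top keeper_mouth [([401.4, 169.3], 0.63)]
top latch_tip [([364.1, 173.3], 0.91), ([215.9, 260.9], 0.44)]
top door_hinge [([340.8, 106.3], 0.63)]
top keeper [([401.0, 167.8], 0.58)]
top guard [([341.7, 110.7], 0.93)]
```

View pics/scene0.png

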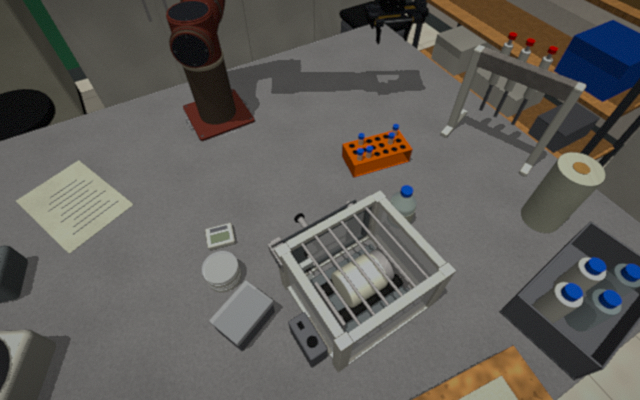

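View pics/top0.png

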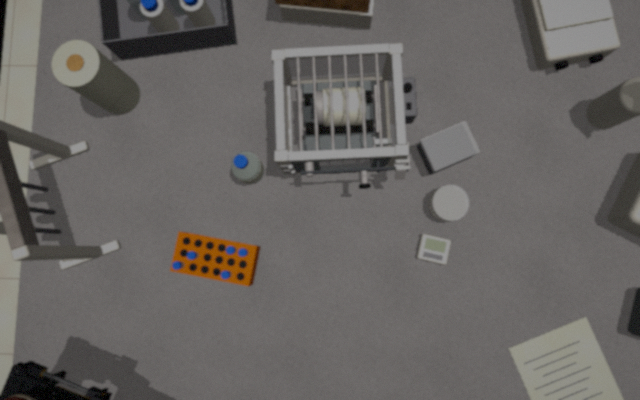

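```bash
cat > h.py <<'E'
import numpy as np
from bench import ctrl, eyes, ticket, finder
import cv2
def cam(n):
    p=eyes.camera_params(n); f=200/np.tan(np.radians(p["fovy"])/2); return f,p["cx"],p["cy"],np.array(p["R"]),np.array(p["t"])
def w(n,uv,z):  # pixel+depth -> world
    f,cx,cy,R,t=cam(n); c=np.array([(uv[0]-cx)/f*z,(uv[1]-cy)/f*z,z]); return R.T@(c-t)
def atz(n,uv,Z):
    f,cx,cy,R,t=cam(n); r=R.T@np.array([(uv[0]-cx)/f,(uv[1]-cy)/f,1]); o=-R.T@t; return o+r*(Z-o[2])/r[2]
def px(n,X):
    f,cx,cy,R,t=cam(n); c=R@np.array(X)+t; return np.array([cx+f*c[0]/c[2],cy+f*c[1]/c[2]])
def tri(u1,u2):
    A=[];b=[]
    for n,uv in (("scene",u1),("top",u2)):
        f,cx,cy,R,t=cam(n); r=R.T@np.array([(uv[0]-cx)/f,(uv[1]-cy)/f,1]);r/=np.linalg.norm(r);o=-R.T@t
        P=np.eye(3)-np.outer(r,r);A.append(P);b.append(P@o)
    return np.linalg.lstsq(np.vstack(A),np.hstack(b),rcond=None)[0]
E
python3 - <<'E'
import cv2
a=cv2.imread("pics/scene0.png");b=cv2.imread("pics/top0.png")
cv2.imwrite("pics/sc1.png",cv2.resize(a[170:320,240:440],None,fx=4,fy=4,interpolation=cv2.INTER_CUBIC))
cv2.imwrite("pics/tp1.png",cv2.resize(b[70:220,240:440],None,fx=4,fy=4,interpolation=cv2.INTER_CUBIC))
E
```

```text
(no output)
```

View pics/sc1.png

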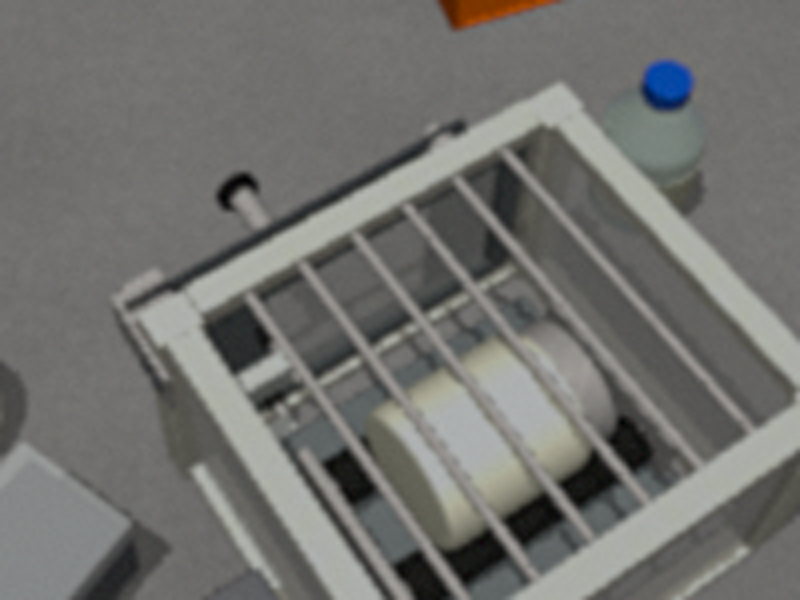

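View pics/tp1.png

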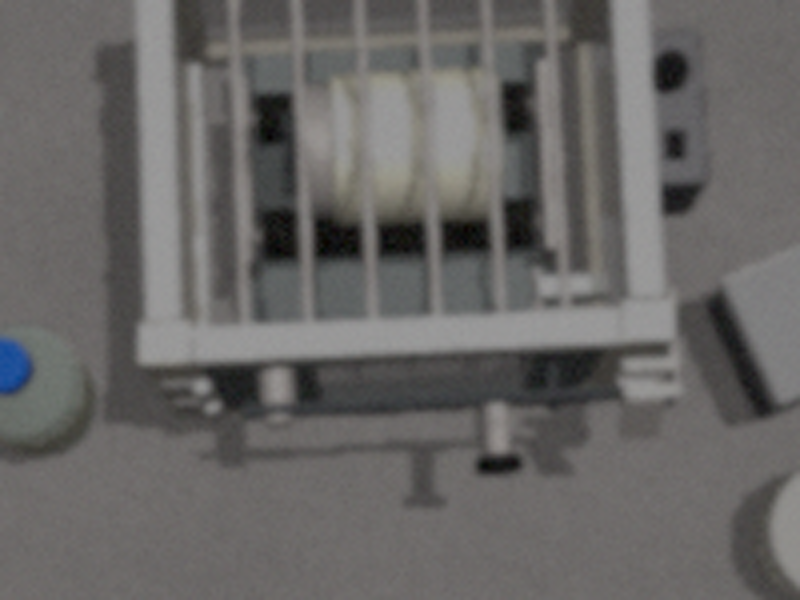

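```bash
python3 - <<'E'
from h import *
np.set_printoptions(precision=4,suppress=True)
for k,u in dict(fl=(275,161),fr=(408.5,155),bl=(273,47),br=(402,43)).items(): print(k,atz("top",u,.186))
for k,u in dict(fr=(280,249),fl=(383,193),fl2=(378,192)).items(): print("s",k,atz("scene",u,.186))
print("head",tri((299.5,217.5),(364.5,185.8)), atz("top",(364.5,185.8),.15),atz("scene",(299.5,217.5),.15))
print("stem front", tri((305,223.5),(364.3,178.5)))
im,d=eyes.get_image("top")
for u in ((364,178),(364,185),(364,176),(345,153),(300,157),(400,152)): print(u,w("top",u,d[u[1],u[0]]))
for q in ("latch_tip","latch_knob","keeper"):
    r=finder.trace(q,"top")[0]; ys,xs=np.nonzero(r["region"]); print(q,r["conf"],xs.min(),xs.max(),ys.min(),ys.max(),len(xs))
for q,X in (("tube_rack",0.03),("dish_stack",.06),("timer",.02),("media_bottle",.14),("tip_box",.077)):
    r=finder.recognise(q,"top")[0]; print(q,r["conf"],atz("top",r["uv"],X))
E
```

```text
fl [0.6893 0.2102 0.186 ]
fr [ 0.7065 -0.0872  0.186 ]
bl [0.9547 0.2223 0.186 ]
br [ 0.9656 -0.0726  0.186 ]
s fr [ 0.7163 -0.0784  0.186 ]
s fl [0.7023 0.2093 0.186 ]
s fl2 [0.6936 0.2004 0.186 ]
head [0.6412 0.0075 0.1489] [0.6411 0.0076 0.15  ] [0.6418 0.0072 0.15  ]
stem front [0.6598 0.0101 0.1443]
(364, 178) [0.6577 0.0095 0.1588]
(364, 185) [0.641  0.0096 0.1634]
(364, 176) [0.6624 0.0095 0.1582]
(345, 153) [0.7091 0.0539 0.187 ]
(300, 157) [0.699  0.1543 0.1864]
(400, 152) [ 0.713  -0.0684  0.1864]
latch_tip 0.57 302 394 167 187 386
latch_knob 0.6 301 394 167 188 488
keeper 0.72 394 410 156 179 284
tube_rack 0.75 [0.4752 0.376  0.03  ]
dish_stack 0.92 [ 0.6124 -0.2055  0.06  ]
timer 0.62 [ 0.5006 -0.1822  0.02  ]
media_bottle 0.55 [0.6869 0.2776 0.14  ]
tip_box 0.63 [ 0.7525 -0.2017  0.077 ]
```

```bash
cat >> h.py <<'E'
from scipy.spatial.transform import Rotation as Ro
np.set_printoptions(precision=4,suppress=True)
YAW=0.055
K0=np.array([0.661,0.0090,0.150])
gx=np.array([np.cos(YAW),np.sin(YAW),0]);gy=np.array([-np.sin(YAW),np.cos(YAW),0])
def st():
    s=ctrl.observe(); R=Ro.from_euler("xyz",s["tool_rot"]).as_matrix(); return s,R,s["ee_pos"]+.164*R[:,0]
def go(target,jaw=None):
    """shift of grasp point to target, jaw = desired world angle of tool z (mod pi); shifts are for TCP, tool stays as tilted"""
    s,R,g=st(); a=np.arctan2(R[1,2],R[0,2]); 
    tw=0
    if jaw is not None:
        d=(jaw-a+np.pi/2)%np.pi-np.pi/2; tw=-d   # tool x is down
        print("twist",tw,"or",tw-np.pi*np.sign(tw))
    print("shift mm",R.T@(np.array(target)-g)*1000,"clock",s["clock"])
def show():
    s,R,g=st(); print("t",s["clock"],"grasp",g,"jawang",np.arctan2(R[1,2],R[0,2]),"x",R[:,0],"w",s["width"],"j6",s["joints"])
    f=s["force"]; print("F world",f,"guard",f@gx,f@gy,f[2],"M",s["moment"])
E
python3 - <<'E'
from h import *
show(); s,R,g=st(); print(R)
go([K0[0],K0[1],g[2]],YAW+np.pi/2)
# yaw by bar edges / front frame from picture
im,d=eyes.get_image("top")
g_=im[:,:,0].astype(int)
# front frame beam lower edge: bright->dark in columns
P=[];
for c in list(range(285,392,4)):
    if c in range(303,316): continue
    col=g_[148:170,c]; k=np.argmax(-(np.diff(col)));
    P.append(atz("top",(c,148+k+1),.186)[:2])
P=np.array(P); p=np.polyfit(P[:,1],P[:,0],1); print("front edge yaw",-np.arctan(p[0]),np.std(P[:,0]-np.polyval(p,P[:,1])),"x at y=.061",np.polyval(p,.061))
E
```

```text
t 1.15 grasp [0.206  0.5901 0.2408] jawang 1.2349765979467293 x [-0.  0. -1.] w 0.08678794302037898 j6 [ 1.1089  0.2204  1.5265  0.      1.3947 -0.1261]
F world [ 0.0704  0.1954 -0.0041] guard 0.08100356874185918 0.1912007576148341 -0.004138839231536729 M [ 0.0198 -0.0083 -0.0146]
[[-0.     -0.9441  0.3295]
 [ 0.      0.3295  0.9441]
 [-1.      0.      0.    ]]
twist -0.3908197288481672 or 2.750772924741626
shift mm [  -0.0313 -621.1238 -398.6804] clock 1.15
front edge yaw 0.054220722554220176 0.0008779025197698829 x at y=.061 0.6962581025458459
```

Emit:
step_arm(plan=[{"y":-45,"z":-29,"twist":-0.03},{"y":-90,"z":-58,"twist":-0.06},{"y":-135,"z":-87,"twist":-0.1},{"y":-180,"z":-116,"twist":-0.14},{"y":-225,"z":-145,"twist":-0.18},{"y":-270,"z":-174,"twist":-0.22},{"y":-315,"z":-203,"twist":-0.26},{"y":-360,"z":-232,"twist":-0.3},{"y":-405,"z":-261,"twist":-0.35},{"y":-450,"z":-290,"twist":-0.39}])

```text
validation failed for argument at $.pl...
```

```bash
python3 - <<'E'
from h import *
show(); s,R,g=st(); go([K0[0],K0[1],.23],YAW+np.pi/2)
E
```

```text
t 1.2 grasp [0.2059 0.5901 0.2407] jawang 1.2349890963889594 x [-0.0001 -0.0001 -1.    ] w 0.08693885232573306 j6 [ 1.1089  0.2204  1.5265  0.      1.3947 -0.1261]
F world [ 0.8398  0.0037 -0.1789] guard 0.8387637259356506 -0.04250762095555655 -0.1788658192107369 M [0.0481 0.0133 0.0226]
twist -0.3908072304059371 or 2.750785423183856
shift mm [  10.7061 -621.1398 -398.647 ] clock 1.2
```

Emit:
step_arm(plan=[{"grip":1,"x":0,"y":-45,"z":-29,"twist":-0.03},{"grip":1,"x":0,"y":-90,"z":-58,"twist":-0.06},{"grip":1,"x":0,"y":-135,"z":-87,"twist":-0.1},{"grip":1,"x":0,"y":-180,"z":-116,"twist":-0.14},{"grip":1,"x":0,"y":-225,"z":-145,"twist":-0.18},{"grip":1,"x":0,"y":-270,"z":-174,"twist":-0.22},{"grip":1,"x":0,"y":-315,"z":-203,"twist":-0.26},{"grip":1,"x":0,"y":-360,"z":-232,"twist":-0.3},{"grip":1,"x":0,"y":-405,"z":-261,"twist":-0.35},{"grip":1,"x":0,"y":-450,"z":-290,"twist":-0.39}])

```text
clock: 2.45
ee_pos: [0.5361, 0.1665, 0.405]
tool_rot: [-1.213, 1.57, 0.413]
force: [1.5, 0.4, 0.4]
width: 0.0874
```

```bash
python3 - <<'E'
from h import *
show(); s,R,g=st(); go([K0[0],K0[1],.23],YAW+np.pi/2)
E
```

```text
t 2.45 grasp [0.5362 0.1665 0.241 ] jawang 1.6263347750408408 x [ 0.0006  0.0003 -1.    ] w 0.0873685915452069 j6 [ 0.1605  0.0685  1.6948  0.0002  1.3776 -1.4659]
F world [1.454  0.4426 0.4153] guard 1.4761667591218914 0.36197191131995193 0.4153208367930412 M [ 0.0522 -0.0294  0.0245]
twist 0.0005384482459442896 or -3.141054205343849
shift mm [  11.0565 -115.8223 -164.1853] clock 2.45
```

Emit:
step_arm(plan=[{"grip":1,"x":0,"y":-29,"z":-41,"twist":0},{"grip":1,"x":0,"y":-58,"z":-82,"twist":0},{"grip":1,"x":0,"y":-87,"z":-123,"twist":0},{"grip":1,"x":0,"y":-116,"z":-164,"twist":0},{"grip":1,"x":0,"y":-116,"z":-164,"twist":0}])

```text
clock: 3.08
ee_pos: [0.6613, 0.0073, 0.404]
tool_rot: [2.901, 1.57, -1.761]
force: [-0.4, 0.5, 0.2]
width: 0.0871
```

```bash
python3 - <<'E'
from h import *
show(); go(K0,YAW+np.pi/2)
for n in ("scene","top"):
    im,d=eyes.get_image(n); cv2.imwrite(f"pics/{n}2.png",im[:,:,::-1])
    u=px(n,K0).astype(int); print(n,u)
    cv2.imwrite(f"pics/{n}2c.png",cv2.resize(im[u[1]-75:u[1]+75,u[0]-100:u[0]+100,::-1],None,fx=4,fy=4,interpolation=cv2.INTER_CUBIC))
E
```

```text
t 3.075 grasp [0.6613 0.0072 0.24  ] jawang 1.6209689681022281 x [-0.0001 -0.0007 -1.    ] w 0.08709613534688027 j6 [-0.1079  0.3068  1.424  -0.0007  1.4109 -1.7287]
F world [-0.3584  0.4837  0.186 ] guard -0.3313070903947911 0.5026783264540272 0.18598344576325448 M [ 0.0482  0.0514 -0.0351]
twist -0.004827358692668371 or 3.136765294897125
shift mm [90.0269  0.173   1.8798] clock 3.075
scene [303 222]
top [363 177]
```

View pics/scene2c.png

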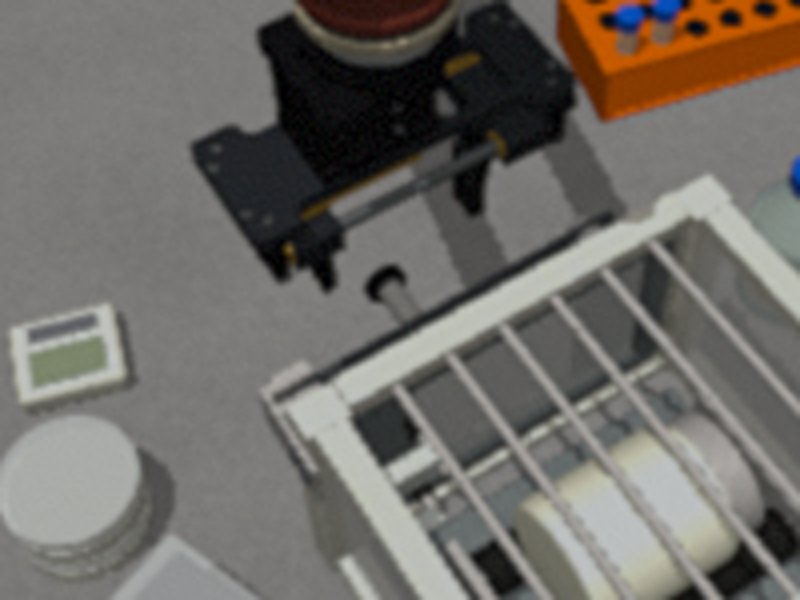

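View pics/top2c.png

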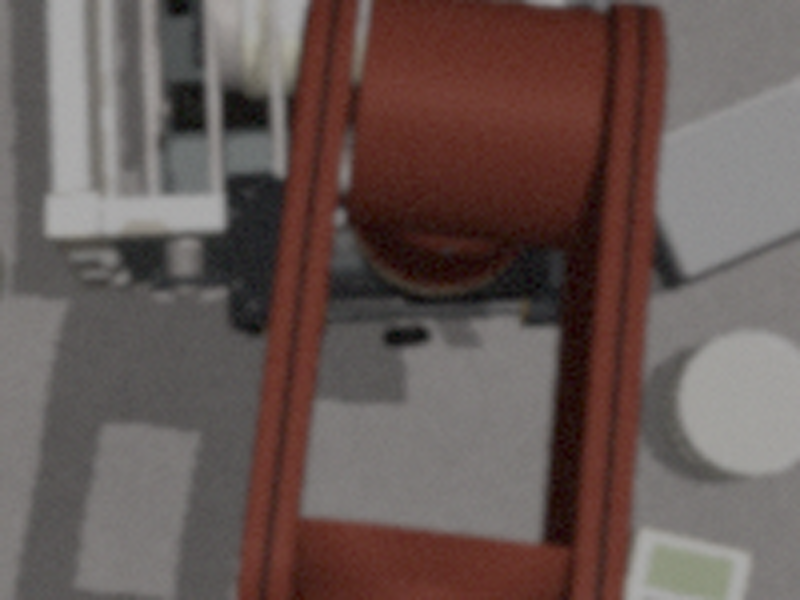

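Emit:
step_arm(plan=[{"grip":1,"x":15,"y":0,"z":2,"twist":-0.005},{"grip":1,"x":30,"y":0,"z":2,"twist":-0.005},{"grip":1,"x":45,"y":0,"z":2,"twist":-0.005},{"grip":1,"x":60,"y":0,"z":2,"twist":-0.005},{"grip":1,"x":60,"y":0,"z":2,"twist":-0.005}])

```text
clock: 3.8
ee_pos: [0.6592, 0.0127, 0.3424]
tool_rot: [1.418, 1.567, 3.048]
force: [0.1, -0.1, -0.5]
width: 0.0868
```

```bash
python3 - <<'E'
from h import *
show(); go(K0,YAW+np.pi/2)
for n in ("scene",):
    im,d=eyes.get_image(n)
    u=px(n,K0).astype(int); print(n,u)
    cv2.imwrite(f"pics/{n}3c.png",cv2.resize(im[u[1]-50:u[1]+50,u[0]-65:u[0]+65,::-1],None,fx=6,fy=6,interpolation=cv2.INTER_CUBIC))
E
```

```text
t 3.8 grasp [0.6586 0.0127 0.1784] jawang 1.6301027973883584 x [-0.0037  0.0003 -1.    ] w 0.08684721724643803 j6 [-0.1003  0.349   1.4889 -0.      1.3075 -1.7304]
F world [ 0.1238 -0.0538 -0.4571] guard 0.12069958401169976 -0.06054047305491054 -0.4571130563021445 M [-0.0125  0.0667 -0.0138]
twist 0.004306470593461897 or -3.1372861829963314
shift mm [28.3478 -2.3031 -3.8945] clock 3.8
scene [303 222]
```

View pics/scene3c.png

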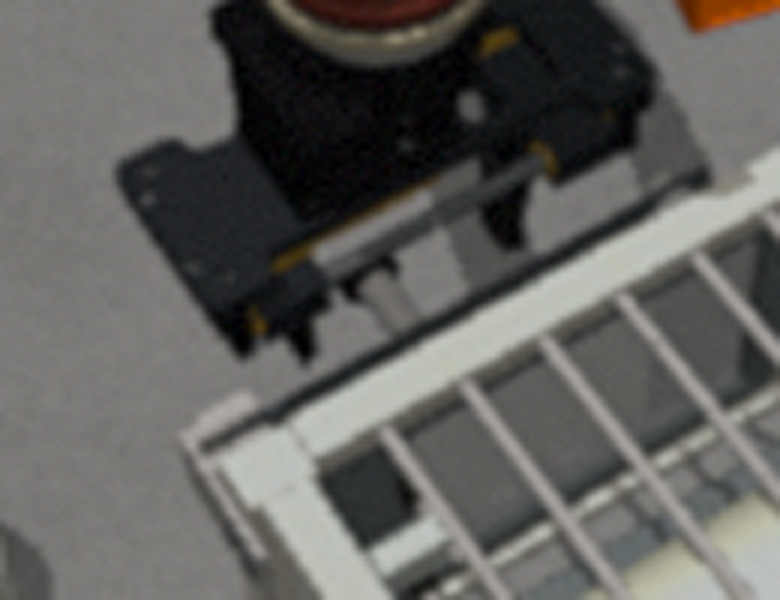

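Emit:
step_arm(plan=[{"grip":1,"x":0,"y":-2.3,"z":-3.9,"twist":0},{"grip":1,"x":8,"y":-2.3,"z":-3.9,"twist":0},{"grip":1,"x":18,"y":-2.3,"z":-3.9,"twist":0},{"grip":1,"x":26,"y":-2.3,"z":-3.9,"twist":0},{"grip":1,"x":26,"y":-2.3,"z":-3.9,"twist":0},{"grip":1,"x":26,"y":-2.3,"z":-3.9,"twist":0}])

```text
clock: 4.6
ee_pos: [0.6625, 0.0088, 0.3188]
tool_rot: [-1.297, 1.571, 0.333]
force: [0.0, 0.3, 0.0]
width: 0.0871
```

```bash
python3 - <<'E'
from h import *
show(); go(K0,YAW+np.pi/2); print(ctrl.observe()["joint_vel"])
E
```

```text
t 4.6 grasp [0.6625 0.0088 0.1548] jawang 1.6300729084330752 x [ 0.0001  0.     -1.    ] w 0.08711765203903424 j6 [-0.1056  0.3762  1.5     0.      1.2653 -1.7357]
F world [0.0136 0.3293 0.0321] guard 0.03167667765205246 0.32802212425289595 0.03212097946053853 M [ 0.0158 -0.0189  0.0173]
twist 0.004276581638178678 or -3.1373160719516147
shift mm [4.7809 1.4467 0.2763] clock 4.6
[-0.0011 -0.0078 -0.0058 -0.0004  0.001   0.0001]
```

Emit:
step_arm(plan=[{"grip":0.0,"x":2.5,"y":1.2,"z":0.3,"twist":0.004},{"grip":-0.4,"x":2.5,"y":1.2,"z":0.3,"twist":0.004},{"grip":-0.7,"x":2.5,"y":1.2,"z":0.3,"twist":0.004},{"grip":-1,"x":2.5,"y":1.2,"z":0.3,"twist":0.004},{"grip":-1,"x":2.5,"y":1.2,"z":0.3,"twist":0.004},{"grip":-1,"x":2.5,"y":1.2,"z":0.3,"twist":0.004}], force=5)

```text
clock: 5.35
ee_pos: [0.6612, 0.009, 0.3163]
tool_rot: [-1.532, 1.571, 0.094]
force: [-0.5, 0.6, -0.3]
width: 0.0349
```

```bash
python3 - <<'E'
from h import *
show(); go(K0,YAW+np.pi/2); 
for n in ("scene",):
    im,d=eyes.get_image(n)
    u=px(n,K0).astype(int); print(n,u)
    cv2.imwrite(f"pics/{n}4c.png",cv2.resize(im[u[1]-50:u[1]+50,u[0]-65:u[0]+65,::-1],None,fx=6,fy=6,interpolation=cv2.INTER_CUBIC))
E
```

```text
t 5.35 grasp [0.6612 0.009  0.1523] jawang 1.6259927776480887 x [ 0.  0. -1.] w 0.03489963687696871 j6 [-0.1056  0.3758  1.5055  0.      1.2602 -1.7316]
F world [-0.523   0.5505 -0.2507] guard -0.4919732207233117 0.5783990343620083 -0.25072686529384336 M [ 0.0156 -0.0156 -0.0177]
twist 0.00019645085319219824 or -3.141396202736601
shift mm [2.2595 0.1977 0.0315] clock 5.35
scene [303 222]
```

View pics/scene4c.png

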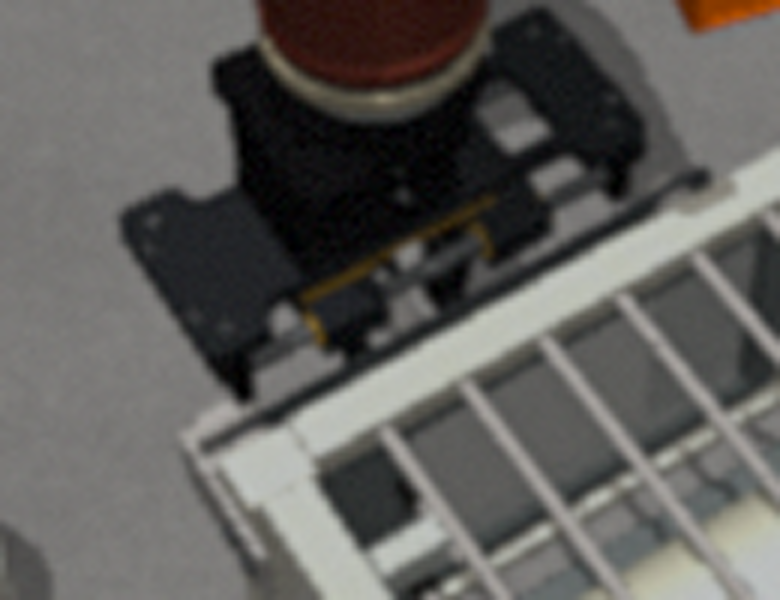

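Fingers straddle the knob's stem (about pixel 303,222), still closing (35 mm).

Emit:
step_arm(plan=[{"grip":-1,"x":0,"y":0,"z":0,"twist":0},{"grip":-1,"x":0,"y":0,"z":0,"twist":0},{"grip":-1,"x":0,"y":0,"z":0,"twist":0},{"grip":-1,"x":0,"y":0,"z":0,"twist":0}], force=5)

```text
clock: 5.9
ee_pos: [0.6612, 0.0083, 0.3162]
tool_rot: [3.119, 1.57, -1.538]
force: [0.3, -5.3, -1.1]
width: 0.0159
```

```bash
python3 - <<'E'
from h import *
show()
E
```

```text
t 5.9 grasp [0.6612 0.0081 0.1522] jawang 1.62565214062916 x [ 0.     -0.0013 -1.    ] w 0.015870683248757327 j6 [-0.1063  0.3759  1.5055 -0.0013  1.26   -1.7316]
F world [ 0.3381 -5.3021 -1.0646] guard 0.04607718873788647 -5.31267099133658 -1.064601768064293 M [-0.8751  0.0145  0.0346]
```

Emit:
step_arm(plan=[{"grip":-1,"x":0,"y":0,"z":-1,"twist":0},{"grip":-1,"x":0,"y":0,"z":-1,"twist":0},{"grip":-1,"x":0,"y":0,"z":-1,"twist":0},{"grip":-1,"x":0,"y":0,"z":-1,"twist":0}], force=5)

```text
clock: 6.4
ee_pos: [0.6612, 0.008, 0.3163]
tool_rot: [2.939, 1.571, -1.718]
force: [-0.2, -3.3, 0.2]
width: 0.0156
```

```bash
python3 - <<'E'
from h import *
show()
E
```

```text
t 6.4 grasp [0.6612 0.008  0.1523] jawang 1.6260756259991742 x [-0.     -0.0001 -1.    ] w 0.015591959089039403 j6 [-0.107   0.3759  1.5054 -0.0001  1.2603 -1.7331]
F world [-0.2022 -3.3358  0.1914] guard -0.38523696409789376 -3.3195937199926133 0.1913997339017478 M [-0.5142 -0.0112  0.0382]
```

Emit:
step_arm(plan=[{"grip":-1,"x":0,"y":0,"z":-1,"twist":0},{"grip":-1,"x":0,"y":0,"z":-1.3,"twist":0},{"grip":-1,"x":0,"y":0,"z":-1.3,"twist":0},{"grip":-1,"x":0,"y":0,"z":-1.3,"twist":0}], force=35)

```text
clock: 6.9
ee_pos: [0.6612, 0.0076, 0.3162]
tool_rot: [0.002, 1.569, 1.628]
force: [-0.4, 5.5, 1.0]
width: 0.0153
```

```bash
python3 - <<'E'
from h import *
show()
E
```

```text
t 6.9 grasp [0.6612 0.0079 0.1522] jawang 1.626531881458084 x [-0.0001  0.0016 -1.    ] w 0.015274105888482487 j6 [-0.108   0.3759  1.5054  0.0016  1.2605 -1.735 ]
F world [-0.379   5.5348  1.0383] guard -0.0741207280370548 5.547235788066043 1.0382509397037398 M [0.9548 0.0826 0.0737]
```

Emit:
step_arm(plan=[{"grip":-1,"x":0,"y":-0.5,"z":0.6,"twist":0},{"grip":-1,"x":0,"y":-1,"z":0.5,"twist":-0.003},{"grip":-1,"x":0,"y":-1.5,"z":0.4,"twist":-0.006},{"grip":-1,"x":0,"y":-2,"z":0.2,"twist":-0.01},{"grip":-1,"x":0,"y":-2,"z":0.2,"twist":-0.01},{"grip":-1,"x":0,"y":-2,"z":0.2,"twist":-0.01}])

```text
clock: 7.65
ee_pos: [0.6621, 0.0077, 0.3162]
tool_rot: [1.249, 1.566, 2.885]
force: [-10.1, 5.6, 5.0]
width: 0.015
```

```bash
cat >> h.py <<'E'
G0=np.array([0.6612,0.0079,0.1522])
def rel():
    s,R,g=st(); d=(g-G0)*1000; print("rel guard mm: in %.2f left %.2f up %.2f"%(d@gx,d@gy,d[2]),"jaw-yaw",np.arctan2(R[1,2],R[0,2])-np.pi/2-YAW)
E
python3 - <<'E'
from h import *
show();rel()
E
```

```text
t 7.65 grasp [0.6614 0.0079 0.1522] jawang 1.6361847510671603 x [-0.0047  0.0012 -1.    ] w 0.014994130778488197 j6 [-0.1076  0.3797  1.5007  0.0008  1.2661 -1.744 ]
F world [-10.1298   5.6023   5.0234] guard -9.806547149085834 6.150707627365394 5.023414575918059 M [ 0.9005  1.4949 -0.0322]
rel guard mm: in 0.16 left -0.05 up -0.03 jaw-yaw 0.010388424272263767
```

Emit:
step_arm(plan=[{"grip":-1,"x":0,"y":-0.5,"z":0,"twist":0},{"grip":-1,"x":0,"y":-1,"z":0,"twist":-0.003},{"grip":-1,"x":0,"y":-1.5,"z":0.2,"twist":-0.006},{"grip":-1,"x":0,"y":-1.5,"z":0.2,"twist":-0.006},{"grip":-1,"x":0,"y":-1.5,"z":0.2,"twist":-0.006}], force=45)

```text
clock: 8.28
ee_pos: [0.663, 0.0077, 0.3161]
tool_rot: [1.401, 1.563, 3.043]
force: [-13.7, 4.1, 9.0]
width: 0.0149
```

```bash
python3 - <<'E'
from h import *
show();rel()
E
```

```text
t 8.275 grasp [0.6617 0.0078 0.1521] jawang 1.641982935505363 x [-0.0075  0.0007 -1.    ] w 0.014941324019557677 j6 [-0.1072  0.3826  1.497  -0.0001  1.2696 -1.7492]
F world [-13.6941   4.0607   8.9564] guard -13.450180668905697 4.807376282015293 8.956354458663368 M [ 0.7168  2.2796 -0.1449]
rel guard mm: in 0.52 left -0.13 up -0.08 jaw-yaw 0.016186608710466448
```

Emit:
step_arm(plan=[{"grip":-1,"x":-0.4,"y":0,"z":0,"twist":0},{"grip":-1,"x":-0.8,"y":0,"z":0,"twist":0},{"grip":-1,"x":-0.8,"y":0,"z":0,"twist":0},{"grip":-1,"x":-0.8,"y":0,"z":0,"twist":0}])

```text
clock: 8.78
ee_pos: [0.663, 0.0077, 0.3162]
tool_rot: [1.394, 1.563, 3.036]
force: [-12.0, 4.3, 3.8]
width: 0.015
```

```bash
python3 - <<'E'
from h import *
show();rel()
E
```

```text
t 8.775 grasp [0.6617 0.0078 0.1522] jawang 1.6419629052916804 x [-0.0077  0.0008 -1.    ] w 0.014992626199880076 j6 [-0.1073  0.3826  1.4969 -0.      1.2698 -1.7492]
F world [-11.9716   4.2876   3.7785] guard -11.717779386648907 4.939233081423564 3.7784863634084713 M [ 0.6934  1.9104 -0.1496]
rel guard mm: in 0.49 left -0.12 up -0.02 jaw-yaw 0.016166578496783872
```

Emit:
step_arm(plan=[{"grip":-1,"x":-0.4,"y":-0.5,"z":-0.1,"twist":-0.001},{"grip":-1,"x":-0.6,"y":-1,"z":-0.2,"twist":-0.002},{"grip":-1,"x":-0.8,"y":-1.5,"z":-0.3,"twist":-0.003},{"grip":-1,"x":-0.9,"y":-2,"z":-0.4,"twist":-0.004},{"grip":-1,"x":-0.9,"y":-2,"z":-0.4,"twist":-0.004},{"grip":-1,"x":-0.9,"y":-2,"z":-0.4,"twist":-0.004}])

```text
clock: 9.52
ee_pos: [0.6644, 0.0075, 0.3162]
tool_rot: [1.397, 1.56, 3.043]
force: [-14.5, 3.9, 3.8]
width: 0.0146
```

```bash
python3 - <<'E'
from h import *
show();rel()
E
```

```text
t 9.525 grasp [0.6626 0.0077 0.1522] jawang 1.6460473290124042 x [-0.0105  0.001  -0.9999] w 0.014604478581250335 j6 [-0.1073  0.3868  1.4914 -0.0001  1.274  -1.7533]
F world [-14.5367   3.9399   3.8298] guard -14.298140786716568 4.733046116664907 3.8297971620588624 M [ 0.7164  2.2835 -0.0865]
rel guard mm: in 1.41 left -0.31 up -0.01 jaw-yaw 0.02025100221750769
```

Emit:
step_arm(plan=[{"grip":-1,"x":-0.5,"y":-0.5,"z":-0.1,"twist":0},{"grip":-1,"x":-0.8,"y":-1,"z":-0.2,"twist":0},{"grip":-1,"x":-1,"y":-1.5,"z":-0.3,"twist":0},{"grip":-1,"x":-1.2,"y":-2,"z":-0.4,"twist":0},{"grip":-1,"x":-1.4,"y":-2.5,"z":-0.5,"twist":0},{"grip":-1,"x":-1.6,"y":-3,"z":-0.6,"twist":0},{"grip":-1,"x":-1.6,"y":-3,"z":-0.6,"twist":0},{"grip":-1,"x":-1.6,"y":-3,"z":-0.6,"twist":0}])

```text
clock: 10.52
ee_pos: [0.6665, 0.0072, 0.3162]
tool_rot: [1.404, 1.556, 3.051]
force: [-16.9, 4.2, 1.5]
width: 0.0146
```

```bash
python3 - <<'E'
from h import *
show();rel()
E
```

```text
t 10.525 grasp [0.6641 0.0074 0.1522] jawang 1.6463318481504432 x [-0.0146  0.0013 -0.9999] w 0.014595381704956958 j6 [-0.1073  0.3931  1.4831 -0.0003  1.2801 -1.7536]
F world [-16.8758   4.2056   1.5437] guard -16.61912630372701 5.126943849682416 1.5437150572896137 M [0.7115 2.6586 0.0307]
rel guard mm: in 2.87 left -0.61 up 0.02 jaw-yaw 0.020535521355546642
```

Emit:
step_arm(plan=[{"grip":-1,"x":-0.3,"y":-0.5,"z":0.2,"twist":0},{"grip":-1,"x":-0.5,"y":-1.0,"z":0.5,"twist":0},{"grip":-1,"x":-0.5,"y":-1.2,"z":0.5,"twist":0},{"grip":-1,"x":-0.5,"y":-1.2,"z":0.5,"twist":0},{"grip":-1,"x":-0.5,"y":-1.2,"z":0.5,"twist":0}])

```text
clock: 11.15
ee_pos: [0.6673, 0.0073, 0.3162]
tool_rot: [1.473, 1.554, 3.119]
force: [-19.2, 1.9, 1.2]
width: 0.0146
```

```bash
python3 - <<'E'
from h import *
show();rel()
E
```

```text
t 11.15 grasp [0.6646 0.0074 0.1522] jawang 1.6462395535539465 x [-0.0164  0.0004 -0.9999] w 0.014598445086794726 j6 [-0.1067  0.3954  1.48   -0.0014  1.2825 -1.7526]
F world [-19.1874   1.897    1.22  ] guard -19.054134105040077 2.9488605463327793 1.2199807739475146 M [0.3773 2.9316 0.0718]
rel guard mm: in 3.33 left -0.70 up 0.03 jaw-yaw 0.020443226759049908
```

Emit:
step_arm(plan=[{"grip":-1,"x":-0.5,"y":0,"z":0,"twist":0},{"grip":-1,"x":-1.0,"y":0,"z":0,"twist":0},{"grip":-1,"x":-1.4,"y":0,"z":0,"twist":0},{"grip":-1,"x":-1.4,"y":0,"z":0,"twist":0},{"grip":-1,"x":-1.4,"y":0,"z":0,"twist":0}])

```text
clock: 11.78
ee_pos: [0.6673, 0.0073, 0.3171]
tool_rot: [1.47, 1.554, 3.116]
force: [-17.9, 2.1, -1.4]
width: 0.015
```

```bash
python3 - <<'E'
from h import *
show();rel()
E
```

```text
t 11.775 grasp [0.6646 0.0074 0.1531] jawang 1.6462548467503733 x [-0.0166  0.0004 -0.9999] w 0.01496278821610702 j6 [-0.1067  0.3947  1.4792 -0.0014  1.2842 -1.7526]
F world [-17.8555   2.1324  -1.4149] guard -17.711227006284737 3.1107484555670926 -1.4149497122014656 M [0.316  2.7442 0.085 ]
rel guard mm: in 3.32 left -0.67 up 0.95 jaw-yaw 0.0204585199554767
```

Emit:
step_arm(plan=[{"grip":-1,"x":-0.6,"y":0,"z":0,"twist":0},{"grip":-1,"x":-1.2,"y":0,"z":0,"twist":0},{"grip":-1,"x":-1.8,"y":0,"z":0,"twist":0},{"grip":-1,"x":-2.4,"y":0,"z":0,"twist":0},{"grip":-1,"x":-2.4,"y":0,"z":0,"twist":0}])

```text
clock: 12.4
ee_pos: [0.6673, 0.0074, 0.3192]
tool_rot: [1.474, 1.554, 3.121]
force: [-16.2, 2.5, -2.9]
width: 0.0147
```

```bash
python3 - <<'E'
from h import *
show();rel()
E
```

```text
t 12.4 grasp [0.6645 0.0075 0.1552] jawang 1.6463233808375621 x [-0.0167  0.0003 -0.9999] w 0.0147215203142441 j6 [-0.1066  0.3927  1.4777 -0.0015  1.2879 -1.7525]
F world [-16.243    2.4898  -2.8923] guard -16.081569829990325 3.3789862810407705 -2.8922620955693716 M [0.2509 2.645  0.0701]
rel guard mm: in 3.29 left -0.62 up 3.04 jaw-yaw 0.020527054042665575
```

Emit:
step_arm(plan=[{"grip":-1,"x":-0.7,"y":-0.1,"z":0,"twist":0},{"grip":-1,"x":-1.4,"y":-0.2,"z":0.1,"twist":0},{"grip":-1,"x":-2.1,"y":-0.2,"z":0.1,"twist":0},{"grip":-1,"x":-2.8,"y":-0.2,"z":0.2,"twist":0},{"grip":-1,"x":-2.8,"y":-0.2,"z":0.2,"twist":0}])

```text
clock: 13.02
ee_pos: [0.6674, 0.0075, 0.3216]
tool_rot: [1.492, 1.553, 3.138]
force: [-16.1, 2.2, -4.5]
width: 0.0149
```

```bash
python3 - <<'E'
from h import *
show();rel()
E
```

```text
t 13.025 grasp [0.6645 0.0075 0.1576] jawang 1.6463116661391024 x [-0.0173  0.0001 -0.9998] w 0.014850716310140214 j6 [-0.1064  0.391   1.4753 -0.0019  1.2925 -1.7522]
F world [-16.0986   2.1609  -4.4847] guard -15.955469090669194 3.0426288400596335 -4.4846634076506 M [0.0506 2.5726 0.0269]
rel guard mm: in 3.29 left -0.58 up 5.39 jaw-yaw 0.020515339344205845
```

Emit:
step_arm(plan=[{"grip":-1,"x":-0.8,"y":-0.1,"z":0.1,"twist":0},{"grip":-1,"x":-1.6,"y":-0.1,"z":0.1,"twist":0},{"grip":-1,"x":-2.4,"y":-0.1,"z":0.2,"twist":0},{"grip":-1,"x":-3.2,"y":-0.1,"z":0.3,"twist":0},{"grip":-1,"x":-4.0,"y":-0.1,"z":0.3,"twist":0},{"grip":-1,"x":-4.0,"y":-0.1,"z":0.3,"twist":0}])

```text
clock: 13.78
ee_pos: [0.6674, 0.0078, 0.3255]
tool_rot: [1.495, 1.553, -3.141]
force: [-16.1, 1.9, -4.5]
width: 0.0148
```

```bash
python3 - <<'E'
from h import *
show();rel()
E
```

```text
t 13.775 grasp [0.6646 0.0078 0.1616] jawang 1.6464888284419295 x [-0.0175 -0.     -0.9998] w 0.014808935401508298 j6 [-0.1059  0.3876  1.472  -0.0019  1.2994 -1.7519]
F world [-16.063    1.8857  -4.5417] guard -15.935058512048045 2.765914840723426 -4.541739219925234 M [-0.0096  2.6432  0.1174]
rel guard mm: in 3.37 left -0.29 up 9.37 jaw-yaw 0.020692501647032895
```

Emit:
step_arm(plan=[{"grip":-1,"x":-1,"y":0,"z":0.1,"twist":0},{"grip":-1,"x":-2,"y":0,"z":0.2,"twist":0},{"grip":-1,"x":-3,"y":0,"z":0.3,"twist":0},{"grip":-1,"x":-4,"y":0,"z":0.4,"twist":0},{"grip":-1,"x":-5.5,"y":0,"z":0.5,"twist":0},{"grip":-1,"x":-7,"y":0,"z":0.7,"twist":0},{"grip":-1,"x":-7,"y":0,"z":0.7,"twist":0}])

```text
clock: 14.65
ee_pos: [0.6676, 0.0085, 0.3328]
tool_rot: [1.486, 1.554, 3.133]
force: [-17.8, 3.5, -4.1]
width: 0.0149
```

```bash
python3 - <<'E'
from h import *
show();rel()
E
```

```text
t 14.65 grasp [0.6648 0.0086 0.1688] jawang 1.6462455871131998 x [-0.0169  0.0002 -0.9999] w 0.014902577476195916 j6 [-0.1048  0.3812  1.4661 -0.0017  1.3111 -1.7506]
F world [-17.7915   3.4809  -4.1432] guard -17.57324759633035 4.453687106474619 -4.143204703638695 M [0.1094 2.6071 0.0359]
rel guard mm: in 3.64 left 0.47 up 16.60 jaw-yaw 0.020449260318303235
```

Emit:
step_arm(plan=[{"grip":-1,"x":-2,"y":0.3,"z":0.3,"twist":0},{"grip":-1,"x":-4,"y":0.3,"z":0.6,"twist":0},{"grip":-1,"x":-6,"y":0.3,"z":1.0,"twist":0},{"grip":-1,"x":-8,"y":0.3,"z":1.4,"twist":0},{"grip":-1,"x":-8,"y":0.3,"z":1.4,"twist":0}])

```text
clock: 15.28
ee_pos: [0.6674, 0.01, 0.341]
tool_rot: [1.479, 1.555, 3.125]
force: [-14.9, 1.7, -5.0]
width: 0.0148
```

```bash
python3 - <<'E'
from h import *
show();rel()
for n in ("scene",):
    im,d=eyes.get_image(n)
    u=px(n,K0).astype(int); print(n,u)
    cv2.imwrite(f"pics/{n}5c.png",cv2.resize(im[u[1]-50:u[1]+50,u[0]-65:u[0]+65,::-1],None,fx=6,fy=6,interpolation=cv2.INTER_CUBIC))
E
```

```text
t 15.275 grasp [0.6648 0.01   0.177 ] jawang 1.6462724184721647 x [-0.0159  0.0003 -0.9999] w 0.014808668457806502 j6 [-0.1027  0.3734  1.4602 -0.0014  1.3238 -1.7486]
F world [-14.8716   1.7098  -4.9889] guard -14.755150387050259 2.524754093589635 -4.988904698296385 M [0.1941 2.3928 0.0436]
rel guard mm: in 3.74 left 1.94 up 24.83 jaw-yaw 0.020476091677268098
scene [303 222]
```

View pics/scene5c.png

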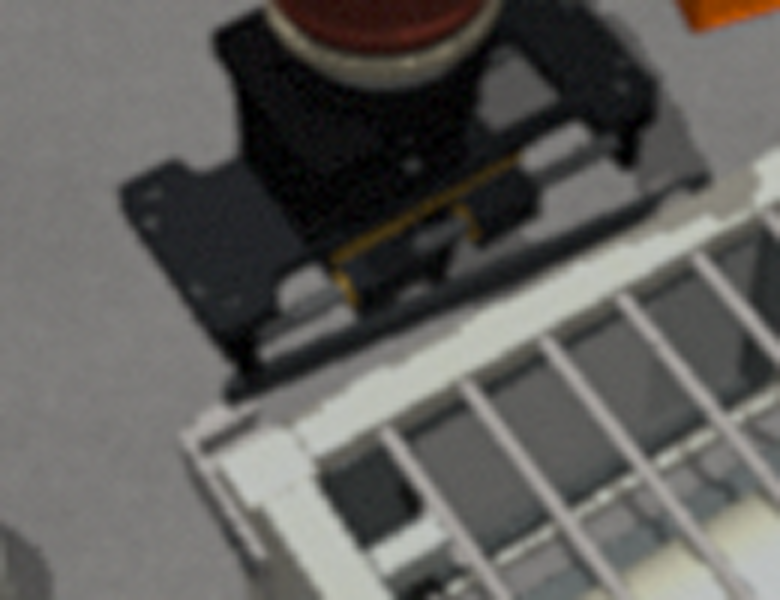

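Emit:
step_arm(plan=[{"grip":-1,"x":0,"y":1.5,"z":0.2,"twist":0.005},{"grip":-1,"x":0,"y":3,"z":0.4,"twist":0.01},{"grip":-1,"x":0,"y":4.5,"z":0.6,"twist":0.015},{"grip":-1,"x":0,"y":6,"z":0.8,"twist":0.02},{"grip":-1,"x":0,"y":7.5,"z":1.0,"twist":0.025},{"grip":-1,"x":0,"y":9,"z":1.3,"twist":0.03},{"grip":-1,"x":0,"y":10.5,"z":1.6,"twist":0.037},{"grip":-1,"x":0,"y":12,"z":1.9,"twist":0.044},{"grip":-1,"x":0,"y":14,"z":2.2,"twist":0.052},{"grip":-1,"x":0,"y":16,"z":2.5,"twist":0.06}])

```text
clock: 16.58
ee_pos: [0.6544, 0.0121, 0.344]
tool_rot: [0.56, 1.569, 2.146]
force: [3.1, 8.0, -5.9]
width: 0.0148
```

```bash
python3 - <<'E'
from h import *
show();rel()
E
```

```text
t 16.575 grasp [0.6542 0.0124 0.18  ] jawang 1.5861699373813833 x [-0.0012  0.0018 -1.    ] w 0.014757259427226341 j6 [-0.1023  0.3358  1.5025  0.0018  1.3047 -1.6889]
F world [ 3.1458  7.9522 -5.8567] guard 3.5782397077367296 7.767211508054493 -5.85674169914331 M [ 0.9151 -0.4155  0.0159]
rel guard mm: in -6.70 left 4.88 up 27.75 jaw-yaw -0.039626389413513215
```

```bash
cat >> h.py <<'E'
H=G0+.042*gx+.170*gy
def knob(th,phi):
    a=-(.045+.125*np.cos(phi)); x=-.042; c,s_=np.cos(th),np.sin(th)
    p=H+(c*x+s_*a)*gx+(-s_*x+c*a)*gy; p[2]=G0[2]+.125*np.sin(phi); return p
def path(th0,th1,phi0,phi1,n=10):
    s,R,g=st(); a=np.arctan2(R[1,2],R[0,2])
    z=np.array([np.cos(a),np.sin(a),0]); y=np.cross(z,[0,0,-1.])
    thm=YAW+np.pi/2-a
    print("jaw theta",thm,"radius-based theta", np.arctan2(-((g-H)@gx),-((g-H)@gy))-np.arctan2(.042,.045+.125*np.cos(phi0)))
    for k in range(1,n+1):
        t=th0+(th1-th0)*k/n; d=(knob(t,phi0+(phi1-phi0)*k/n)-g)*1000
        print("x %.1f y %.1f z %.1f tw %.3f"%(-d[2],d@y,d@z,t-thm))
E
python3 - <<'E'
from h import *
path(.04,.36,.22,.18)
E
```

```text
jaw theta 0.03962638941351315 radius-based theta 0.04038256916950031
x 1.0 y 5.3 z 1.3 tw 0.032
x 1.4 y 10.6 z 2.8 tw 0.064
x 1.9 y 15.8 z 4.4 tw 0.096
x 2.4 y 21.0 z 6.3 tw 0.128
x 2.9 y 26.1 z 8.3 tw 0.160
x 3.4 y 31.2 z 10.4 tw 0.192
x 3.9 y 36.1 z 12.8 tw 0.224
x 4.4 y 41.1 z 15.3 tw 0.256
x 4.9 y 45.9 z 17.9 tw 0.288
x 5.4 y 50.6 z 20.7 tw 0.320
```

Emit:
step_arm(plan=[{"grip":-1,"x":1,"y":5.3,"z":2.0,"twist":0.032},{"grip":-1,"x":1.4,"y":10.6,"z":3.8,"twist":0.064},{"grip":-1,"x":1.9,"y":15.8,"z":5.4,"twist":0.096},{"grip":-1,"x":2.4,"y":21.0,"z":7.3,"twist":0.128},{"grip":-1,"x":2.9,"y":26.1,"z":9.3,"twist":0.16},{"grip":-1,"x":3.4,"y":31.2,"z":11.4,"twist":0.192},{"grip":-1,"x":3.9,"y":36.1,"z":13.8,"twist":0.224},{"grip":-1,"x":4.4,"y":41.1,"z":16.3,"twist":0.256},{"grip":-1,"x":4.9,"y":45.9,"z":18.9,"twist":0.288},{"grip":-1,"x":5.4,"y":50.6,"z":21.7,"twist":0.32}], force=30)

```text
clock: 17.82
ee_pos: [0.6034, 0.0317, 0.3404]
tool_rot: [-2.97, 1.57, -1.707]
force: [-1.0, -1.7, 1.1]
width: 0.0153
```

```bash
python3 - <<'E'
from h import *
show();path(.36,.68,.18,.18)
E
```

```text
t 17.825 grasp [0.6034 0.0316 0.1764] jawang 1.2635748137703375 x [-0.0001 -0.001  -1.    ] w 0.015295496713951725 j6 [-0.0776  0.2235  1.6467 -0.0011  1.2715 -1.3409]
F world [-0.9849 -1.6606  1.0549] guard -1.074678742171544 -1.6039763070357262 1.0548865840390502 M [0.035  0.0774 0.11  ]
jaw theta 0.36222151302455896 radius-based theta 0.3573830758136787
x 1.8 y 5.7 z 2.1 tw 0.030
x 1.8 y 11.0 z 3.7 tw 0.062
x 1.8 y 16.2 z 5.5 tw 0.094
x 1.8 y 21.4 z 7.4 tw 0.126
x 1.8 y 26.5 z 9.5 tw 0.158
x 1.8 y 31.6 z 11.7 tw 0.190
x 1.8 y 36.6 z 14.1 tw 0.222
x 1.8 y 41.5 z 16.7 tw 0.254
x 1.8 y 46.3 z 19.4 tw 0.286
x 1.8 y 51.1 z 22.3 tw 0.318
```

Excellent tracking; forces small. Continue.

Emit:
step_arm(plan=[{"grip":-1,"x":0.5,"y":5.5,"z":1.7,"twist":0.03},{"grip":-1,"x":1,"y":11,"z":3.4,"twist":0.062},{"grip":-1,"x":1,"y":16.2,"z":5.2,"twist":0.094},{"grip":-1,"x":1,"y":21.4,"z":7.1,"twist":0.126},{"grip":-1,"x":1,"y":26.5,"z":9.2,"twist":0.158},{"grip":-1,"x":1,"y":31.6,"z":11.4,"twist":0.19},{"grip":-1,"x":1,"y":36.6,"z":13.8,"twist":0.222},{"grip":-1,"x":1,"y":41.5,"z":16.4,"twist":0.254},{"grip":-1,"x":1,"y":46.3,"z":19.1,"twist":0.286},{"grip":-1,"x":1,"y":51.1,"z":22,"twist":0.318}])

```text
clock: 19.08
ee_pos: [0.5606, 0.0677, 0.3387]
tool_rot: [2.786, 1.567, -2.552]
force: [-4.8, -6.3, 2.1]
width: 0.015
```

```bash
python3 - <<'E'
from h import *
show();path(.68,1.0,.18,.18)
E
```

```text
t 19.075 grasp [0.56   0.0674 0.1747] jawang 0.9454249760978605 x [-0.0033 -0.0022 -1.    ] w 0.014959013498609536 j6 [-0.0188  0.1348  1.7516 -0.0024  1.2584 -0.9635]
F world [-4.8075 -6.2892  2.1453] guard -5.145940663703176 -6.01544521758424 2.1453250235941432 M [-0.7567  0.6646 -0.0221]
jaw theta 0.680371350697036 radius-based theta 0.6811442746100347
x 0.1 y 4.8 z 3.0 tw 0.032
x 0.1 y 10.1 z 4.6 tw 0.064
x 0.1 y 15.3 z 6.4 tw 0.096
x 0.1 y 20.5 z 8.3 tw 0.128
x 0.1 y 25.6 z 10.4 tw 0.160
x 0.1 y 30.7 z 12.7 tw 0.192
x 0.1 y 35.7 z 15.1 tw 0.224
x 0.1 y 40.6 z 17.7 tw 0.256
x 0.1 y 45.4 z 20.4 tw 0.288
x 0.1 y 50.1 z 23.3 tw 0.320
```

Emit:
step_arm(plan=[{"grip":-1,"x":0,"y":5,"z":0.5,"twist":0.032},{"grip":-1,"x":0,"y":10.1,"z":1.9,"twist":0.064},{"grip":-1,"x":0,"y":15.3,"z":3.6,"twist":0.096},{"grip":-1,"x":0,"y":20.5,"z":5.5,"twist":0.128},{"grip":-1,"x":0,"y":25.6,"z":7.5,"twist":0.16},{"grip":-1,"x":0,"y":30.7,"z":9.7,"twist":0.192},{"grip":-1,"x":0,"y":35.7,"z":12,"twist":0.224},{"grip":-1,"x":0,"y":40.6,"z":14.5,"twist":0.256},{"grip":-1,"x":0,"y":45.4,"z":17.2,"twist":0.288},{"grip":-1,"x":0,"y":50.1,"z":20,"twist":0.32}])

```text
clock: 20.32
ee_pos: [0.5317, 0.1139, 0.3387]
tool_rot: [2.816, 1.568, -2.841]
force: [-3.9, -2.8, 1.4]
width: 0.0151
```

```bash
python3 - <<'E'
from h import *
show();path(1.0,1.32,.18,.18)
s,R,g=st();print("tool F",R.T@s["force"])
E
```

```text
t 20.325 grasp [0.5312 0.1137 0.1747] jawang 0.6257478061318713 x [-0.0027 -0.0008 -1.    ] w 0.015051060774872166 j6 [ 0.0661  0.0852  1.8056 -0.0007  1.2535 -0.5594]
F world [-3.9205 -2.7541  1.3603] guard -4.065996256170436 -2.5343955929216015 1.3603051475018915 M [-0.2854  0.4598  0.0638]
jaw theta 1.0000485206630252 radius-based theta 0.9939409886518406
x 0.1 y 5.8 z 4.0 tw 0.032
x 0.1 y 11.1 z 5.6 tw 0.064
x 0.1 y 16.4 z 7.4 tw 0.096
x 0.1 y 21.6 z 9.3 tw 0.128
x 0.1 y 26.7 z 11.4 tw 0.160
x 0.1 y 31.7 z 13.7 tw 0.192
x 0.1 y 36.7 z 16.1 tw 0.224
x 0.1 y 41.6 z 18.7 tw 0.256
x 0.1 y 46.4 z 21.4 tw 0.288
x 0.1 y 51.2 z 24.3 tw 0.320
tool F [-1.3476  0.0652 -4.7943]
```

Emit:
step_arm(plan=[{"grip":-1,"x":0,"y":5.5,"z":0.7,"twist":0.032},{"grip":-1,"x":0,"y":11,"z":2.1,"twist":0.064},{"grip":-1,"x":0,"y":16.2,"z":3.8,"twist":0.096},{"grip":-1,"x":0,"y":21.4,"z":5.7,"twist":0.128},{"grip":-1,"x":0,"y":26.5,"z":7.8,"twist":0.16},{"grip":-1,"x":0,"y":31.5,"z":10,"twist":0.192},{"grip":-1,"x":0,"y":36.5,"z":12.4,"twist":0.224},{"grip":-1,"x":0,"y":41.4,"z":15,"twist":0.256},{"grip":-1,"x":0,"y":46.2,"z":17.6,"twist":0.288},{"grip":-1,"x":0,"y":50.5,"z":20.3,"twist":0.318}])

```text
clock: 21.58
ee_pos: [0.5187, 0.1669, 0.3389]
tool_rot: [2.944, 1.569, -3.032]
force: [-2.2, -0.7, 1.2]
width: 0.0151
```

```bash
python3 - <<'E'
from h import *
show();path(1.31,1.31,.18,-0.03)
s,R,g=st();print("tool F",R.T@s["force"])
E
```

```text
t 21.575 grasp [0.5184 0.1669 0.1749] jawang 0.3079650373623573 x [-0.0016 -0.0002 -1.    ] w 0.015085583971634233 j6 [ 0.1666  0.0874  1.803   0.0001  1.2528 -0.1414]
F world [-2.1958 -0.654   1.1764] guard -2.228481180401783 -0.532313091246105 1.176376883782004 M [-0.1557  0.2366  0.0347]
jaw theta 1.3178312894325392 radius-based theta 1.3065754350720926
x 2.9 y -0.1 z 2.3 tw -0.008
x 5.5 y -0.1 z 2.0 tw -0.008
x 8.1 y -0.1 z 1.6 tw -0.008
x 10.7 y -0.1 z 1.3 tw -0.008
x 13.3 y -0.1 z 1.1 tw -0.008
x 15.9 y -0.1 z 0.9 tw -0.008
x 18.5 y -0.1 z 0.8 tw -0.008
x 21.2 y -0.1 z 0.8 tw -0.008
x 23.8 y -0.1 z 0.8 tw -0.008
x 26.4 y -0.1 z 0.8 tw -0.008
tool F [-1.1728  0.0427 -2.2926]
```

Emit:
step_arm(plan=[{"grip":-1,"x":3,"y":0,"z":-0.6,"twist":-0.004},{"grip":-1,"x":6,"y":0,"z":-0.9,"twist":-0.008},{"grip":-1,"x":9,"y":0,"z":-1.2,"twist":-0.008},{"grip":-1,"x":12,"y":0,"z":-1.5,"twist":-0.008},{"grip":-1,"x":15,"y":0,"z":-1.7,"twist":-0.008},{"grip":-1,"x":18,"y":0,"z":-1.9,"twist":-0.008},{"grip":-1,"x":21,"y":0,"z":-2,"twist":-0.008},{"grip":-1,"x":23,"y":0,"z":-2,"twist":-0.008},{"grip":-1,"x":24.5,"y":0,"z":-2,"twist":-0.008},{"grip":-1,"x":24.5,"y":0,"z":-2,"twist":-0.008}], force=12)

```text
clock: 22.82
ee_pos: [0.5169, 0.1659, 0.3139]
tool_rot: [2.971, 1.569, -2.994]
force: [-5.1, 0.3, -0.1]
width: 0.0154
```

```bash
python3 - <<'E'
from h import *
show();path(1.31,1.31,-.02,-0.03,1);rel()
s,R,g=st();print("tool F",R.T@s["force"])
E
```

```text
t 22.825 grasp [0.5165 0.1658 0.1499] jawang 0.31790001386567535 x [-0.0022 -0.0003 -1.    ] w 0.015434812555106751 j6 [ 0.1652  0.1102  1.8284  0.      1.2053 -0.1527]
F world [-5.0979  0.344  -0.1372] guard -5.071260444817858 0.6237223583268825 -0.1372332036178704 M [-0.0952  0.8802 -0.0213]
jaw theta 1.3078963129292211 radius-based theta 1.3040505108184839
x 1.5 y 0.4 z 2.9 tw 0.002
rel guard mm: in -135.77 left 165.64 up -2.28 jaw-yaw -1.3078963129292211
tool F [ 0.1485  1.9202 -4.7346]
```

Emit:
step_arm(plan=[{"grip":-1,"x":0.8,"y":0.2,"z":-0.4,"twist":0},{"grip":-1,"x":1.6,"y":0.3,"z":-0.9,"twist":0},{"grip":-1,"x":1.6,"y":0.3,"z":-0.9,"twist":0}], force=8)

```text
clock: 23.2
ee_pos: [0.5165, 0.1659, 0.3131]
tool_rot: [-1.557, 1.571, -1.239]
force: [-3.6, -0.7, -0.5]
width: 0.0159
```

```bash
python3 - <<'E'
from h import *
show();rel()
s,R,g=st();print("tool F",R.T@s["force"])
E
```

```text
t 23.2 grasp [0.5165 0.1659 0.1491] jawang 0.3179255004560069 x [ 0.0001 -0.0002 -1.    ] w 0.015877056129063122 j6 [ 0.1655  0.1095  1.8309 -0.0002  1.2011 -0.1523]
F world [-3.5951 -0.694  -0.5457] guard -3.627793140548024 -0.495291592951151 -0.5456550737889749 M [-0.1801  0.5053  0.0112]
rel guard mm: in -135.79 left 165.70 up -3.15 jaw-yaw -1.3078708263388896
tool F [ 0.5455  0.4647 -3.6319]
```

Emit:
step_arm(plan=[{"grip":-1,"x":0.6,"y":0,"z":-0.5,"twist":0},{"grip":-0.4,"x":0.6,"y":0,"z":-0.5,"twist":0},{"grip":0,"x":0.6,"y":0,"z":-0.5,"twist":0},{"grip":0,"x":0.6,"y":0,"z":-0.5,"twist":0},{"grip":0,"x":0.6,"y":0,"z":-0.5,"twist":0},{"grip":0,"x":0.6,"y":0,"z":-0.5,"twist":0}])

```text
clock: 23.95
ee_pos: [0.516, 0.1659, 0.3126]
tool_rot: [-0.163, 1.571, 0.155]
force: [0.5, -0.0, -0.4]
width: 0.0427
```

```bash
python3 - <<'E'
from h import *
show();rel()
for n in ("scene",):
    im,d=eyes.get_image(n)
    u=px(n,[.51,.16,.15]).astype(int); print(n,u)
    cv2.imwrite(f"pics/{n}6c.png",cv2.resize(im[u[1]-60:u[1]+90,u[0]-100:u[0]+100,::-1],None,fx=4,fy=4,interpolation=cv2.INTER_CUBIC))
E
```

```text
t 23.95 grasp [0.5161 0.1659 0.1486] jawang 0.31797211461113767 x [ 0.0002  0.     -1.    ] w 0.042735145534398236 j6 [ 0.1655  0.1089  1.8325 -0.      1.2    -0.1524]
F world [ 0.4861 -0.0374 -0.3828] guard 0.4833434668820746 -0.06405146930412678 -0.38275028440908804 M [-0.059   0.0522 -0.0155]
rel guard mm: in -136.23 left 165.74 up -3.61 jaw-yaw -1.3078242121837589
scene [326 159]
```

View pics/scene6c.png

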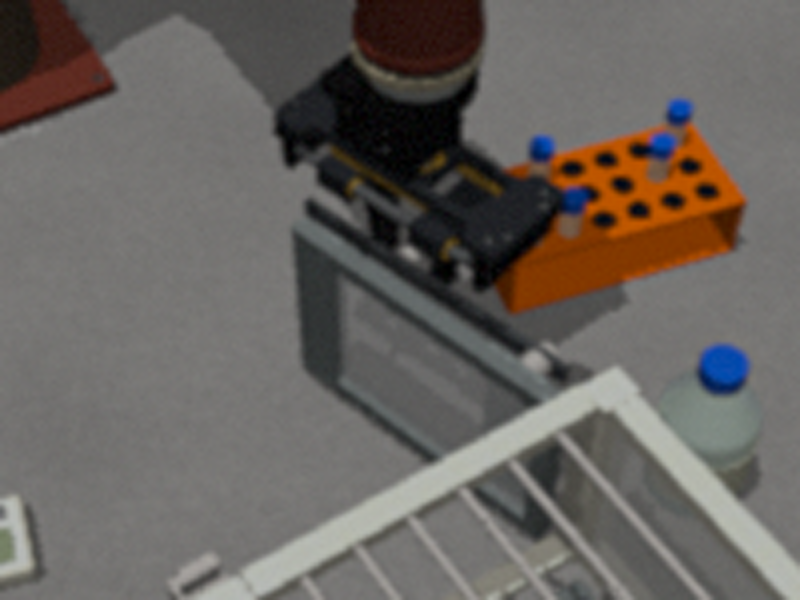

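The door stands wide open with the bar level along its top (crop 310,205 to 580,375), and the fingers are clear of the stem. I'll retreat straight up.

Emit:
step_arm(plan=[{"grip":0,"x":-5,"y":0,"z":0,"twist":0},{"grip":0,"x":-12,"y":0,"z":0,"twist":0},{"grip":0,"x":-22,"y":0,"z":0,"twist":0},{"grip":0,"x":-35,"y":0,"z":0,"twist":0},{"grip":0,"x":-50,"y":0,"z":0,"twist":0},{"grip":0,"x":-70,"y":0,"z":0,"twist":0},{"grip":0,"x":-95,"y":0,"z":0,"twist":0},{"grip":0,"x":-120,"y":0,"z":0,"twist":0},{"grip":0,"x":-120,"y":0,"z":0,"twist":0},{"grip":0,"x":-120,"y":0,"z":0,"twist":0}])

```text
clock: 25.25
ee_pos: [0.5158, 0.1658, 0.4319]
tool_rot: [3.038, 1.57, -2.927]
force: [-0.4, 0.4, -0.9]
width: 0.0434
```

```bash
python3 - <<'E'
from h import *
show()
for n in ("scene","top"):
    im,d=eyes.get_image(n); cv2.imwrite(f"pics/{n}7.png",im[:,:,::-1])
    print(n,[(r["uv"],round(r["conf"],2)) for r in finder.recognise("latch_knob",n)][:2])
for q,X in (("tube_rack",0.03),("dish_stack",.06),("timer",.02),("media_bottle",.14),("tip_box",.077)):
    r=finder.recognise(q,"top"); print(q,[(x["conf"],atz("top",x["uv"],X)) for x in r[:1]])
E
```

```text
t 25.25 grasp [0.5157 0.1658 0.2679] jawang 0.3180108854432384 x [-0.0006 -0.0001 -1.    ] w 0.04338417563048103 j6 [ 0.1655  0.0039  1.7106 -0.      1.4278 -0.1525]
F world [-0.4173  0.3955 -0.9338] guard -0.3949663641028478 0.41784616409488023 -0.9337693241862218 M [-0.0865  0.0137 -0.0026]
scene [([335.0, 167.0], 0.65), ([333.3, 189.5], 0.44)]
top []
tube_rack []
dish_stack [(0.89, array([ 0.6089, -0.2072,  0.06  ]))]
timer [(0.64, array([ 0.5021, -0.1782,  0.02  ]))]
media_bottle [(0.68, array([0.6875, 0.2788, 0.14  ]))]
tip_box [(0.89, array([ 0.7495, -0.2029,  0.077 ]))]
```

View pics/scene7.png

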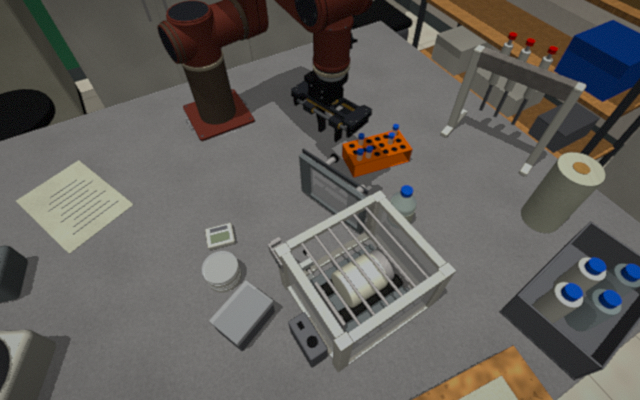

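View pics/top7.png

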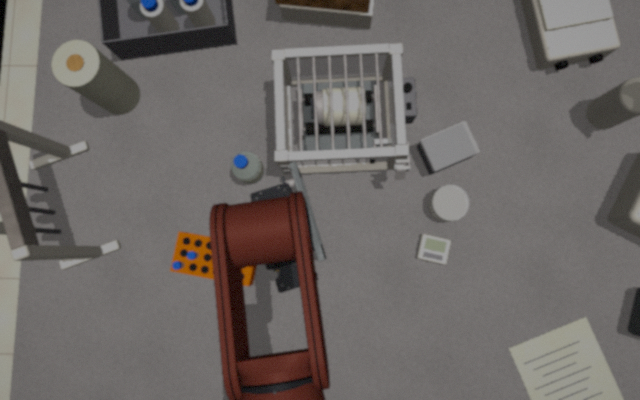

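The door stands open in both views: scene (303,152) to (360,225), top (293,170) to (322,258). The bar is down, the bystanders have not moved and the gripper is clear, so I'm handing in.

```bash
python3 -c "
from bench import ticket
print(ticket.job_done())"
```

```text
the job is handed in; nothing more can be done
None
```

The guard is open. The door stands at about 1.31 rad (stop at 1.40), the latch bar is let down, and the gripper is clear. I handed in at about 25.6 s.

- **Unlatching:** I pinched the knob and eased the door in 3.3 mm at the knob, about 4.9 mm at the bar's end. The push reached about 19 N. I then lifted the bar to about 0.2 rad; the upward pull levelled off at about 4.5 N, with no sign of the bar catching on a lip. While I was pushing in, the tool also bore down on the bar with up to 9 N (about 5 N at the keeper). I corrected that before lifting.
- **Opening:** I swung the door at about 0.26 rad/s, with side forces under 8 N in the readings at the end of each move. I then lowered the knob to 3.6 mm below its latched height, which is about where the rest pin stops it, released it and lifted straight up.
- **Last checks:**
  - Both pictures after the release show the door standing open and the bar down.
  - The bottle, tip box, dishes and timer measured within 5 mm of where they were, about the finder's scatter.
  - The finder did not report the tube rack in the last top view, where the arm partly hides it. By eye it looks unmoved in both pictures.
  - The finder also found no knob in the last top view, so the bar being down rests on the knob height at release and the scene view.

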